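# Change over the bonder kit: swap the heater blocks, clamps on top

## Robot

A 7-joint arm with a two-finger parallel gripper is mounted at the origin on the work surface. World frame = base frame: x ahead of the robot, y to its left, z up, the work surface at z = 0. Lengths are in m, angles in degrees, forces in N, time in s.
With the tool pointing down it reaches from about 0.425 to 1.025 m from the base axis. Payload 9.4 kg.
Tool frame: the origin (TCP) lies on the centre line of the jaws, within the pads' length; the fingertips stand 8 mm ahead of it and the grasp point (between the pads) lies 11 mm behind it; z points along the fingers, y is the line along which they close (so a half turn about z gives the same grasp; the last joint's range is limited). The gripper opens to 85 mm and grips with 20 to 120 N. Pads are 22 mm wide; open, the fingers measure 114 mm over their backs; the gripper's body (76 mm by 85 mm) begins 54 mm behind the grasp point. The pads swing forward as they close: fully open they stand 13 mm farther back than shut.
Start: joints at [-67.42, 34.337, -0.143, 91.639, 0.103, 54.024, -4.572], TCP at [0.329, 0.646, 0.239] pointing down, gripper open.
Joint ranges: [-147.43, 147.43], [-19.82, 112.94], [-74.19, 73.91], [6.32, 146.72], [-59.91, 239.91], [6.04, 106.73], [-150.56, 150.56]. Speed limits (degrees/s): [127.2, 127.2, 172.46, 172.46, 180, 180, 180].

## Interface

Orientations are given as [roll, pitch, yaw] about the fixed x, y, z axes, in that order (R = Rz(yaw) Ry(pitch) Rx(roll)).
In Python, from cell import ctrl gives the robot as it stands.
- The arm moves only by the shell command python3 -m inch 'ROWS'. ROWS is JSON, a list of rows, each an object of numbers: "hand": the opening, from 0 (shut) to 1 (fully open); "x", "y", "z": the shift along the tool's x, y, z scaled (see below); "spin": the turn about the tool's z scaled (see below). In form: [{"hand": .., "x": .., "y": .., "z": .., "spin": ..}, ...]. A call has 1 to 5 rows; each row shifts and turns the commanded pose from where the row before left it, along the tool's axes as they then stand; what a row does not reach is not made up. The controller multiplies each number of a shift by 75 cm and each number of a turn by 2 pi rad. A row lasts 1/8 s, in which the tool goes at most 62.5 mm and 10.7 degrees, less where a joint would pass 70% of its speed; a pose out of reach is approached as far as the arm can. A call with a number of a shift or a turn outside -1 to 1 is refused whole. A call with a gripper value outside its range is refused whole. The fingers move at their own pace and stop on an object; the grip force is fixed at half the most. Time passes only in rows, so rows that do not move let the fingers close. It gives the time, the measured TCP pose, the force, the opening and the grip force at its end, in the units of the state.
- ctrl.read_state(): the state, without advancing time (a new reading comes with each control period).
- ctrl.capture(name): name is "side" or "top"; returns (picture, depth): 480x640x3 uint8, red, green, blue; 480x640 float32, m along the optical axis (not along the pixel's ray), 0 where there is no reading.
- ctrl.camera_info(name): a dict with "fx", "fy", "cx", "cy" (pixels), "k1" (the pictures are not rectified: a ray, as slopes to the right and down, at radius r is drawn at 1 + k1 r^2 times it, then the intrinsics apply), "extrinsics" (4x4, takes a point from camera to world coordinates). Camera axes: x right, y down, z forward; pixel columns grow to the right and rows downward; lengths in m; the calibration is good to about 2 mm. A picture is of the moment at which its call begins. camera_info takes no time and is no camera call.
- ctrl.hand_in(): hands the job in; it is judged then, once.
Trained networks look in the newest picture that a camera, given by its name, has taken for a name from the list of things; names that differ only in an ending like _2 or _b are one class to them, and where a whole thing is asked for, a point or a joint stands for the part that bears it (a point fixed in the world has none). Each returns a list of dicts, best first, with "score" (0 to 1); they miss things now and then, are a little off and sometimes report something else, mostly with a low value. They report only what shows in the picture. A call takes as long as a camera call. They do not tell look-alikes from the thing itself.
- ctrl.outline_of(camera, query): "pixels" (480x640 bool, what is visible of it) and "box" ([left, top, right, bottom] in pixels, round what is visible of it).
The state is a dict: "t": time; "joints": joint angles; "qd": joint speeds; "joint_efforts": joint torques, N m; "tool_pos": TCP position; "eef_rot": TCP orientation; "wrist_force": force on the tool from outside, world axes, zero at the start; "moment": the same for the moment, N m; "gripper_width": finger opening in m; "grip_force": force on a finger pad.
Only numpy, scipy, OpenCV 4.12 (cv2) and the standard library are available. Lean on these libraries where they do the work, as an engineer would, in place of code of your own. Each camera call takes 0.05 s, during which the arm holds its last target. There are 200 camera calls.

## Task

Swap the two steel heater blocks: the short one goes from the kit box into the middle of the nest, lengthwise between its end stops, and the long one from the nest flat into the kit box (the rubber mat is free for setting one down on the way). Then lay each block's own clamp plate squarely on top of it, long clamp on long block, short clamp on short block. Set the blocks down without dropping them, and do not shift the magazine or the jar.

Things in the scene. Friction and masses are not known exactly. Their poses are not given: they have to be found in the camera images.
- long_block: long heater block: plain steel bar 90 (x) x 44 (y) x 25 high mm, 0.5 to 0.75 kg, dark rectangle on its top; starts in the nest. Origin: centre of its underside; x along its length, z up. Can be gripped across its 44 mm width.
- short_block: short heater block: plain steel bar 60 (x) x 44 (y) x 25 high mm, 0.35 to 0.55 kg, dark round disc on its top; starts on the floor of the kit box. Origin: centre of its underside; x along its length, z up. Can be gripped across its 44 mm width.
- long_clamp: long clamp: flat aluminium plate 96 (x) x 50 (y) x 12 thick mm, 0.07 kg, with one rectangular window of 62 x 26 mm; lies flat on the table. Origin: centre of its underside; x along its length, z up. Can be gripped by the fingertips across its 50 mm width. Flat, so it just rests on a block's top.
- short_clamp: short clamp: flat aluminium plate 66 (x) x 50 (y) x 12 thick mm, 0.05 kg, with one round 30 mm hole; lies flat on the table. Origin: centre of its underside; x along its length, z up. Can be gripped by the fingertips across its 50 mm width. Flat, so it just rests on a block's top.
- nest: nest: fixed dark steel base plate 140 (x) x 120 (y) mm, its seat (the upper face) 12 mm above the table, with two end stops 70 mm long that rise 14 mm above the seat and face each other 114 mm apart along x; open on both y sides. Origin: centre of its underside, on the table; a block in it lies with its length along the nest's x.
- kitbox: kit box: fixed open black plastic box, outside 145 (x) x 150 (y) x 45 high mm, walls and floor 5 mm thick. Origin: centre of its underside, on the table; its inner floor is 5 mm above that.
- mat: rubber mat: fixed flat black mat 130 (x) x 120 (y) x 4 thick mm, empty; a free spot. Origin: centre of its underside, on the table; its top is 4 mm above that.
- magazine: bystander: aluminium lead-frame magazine, 80 (x) x 52 (y) x 45 high mm, open-ended, with copper strips in it; loose on the table, to be left where it is. Origin: centre of its underside.
- jar: bystander: small white plastic jar with a grey cap, 54 mm across, 55 mm high; loose on the table, to be left where it is. Origin: centre of its underside.
There are look-alikes about, which are no part of the job. What is shaped like the short_block but blue, purple or turquoise is not meant.

How it is judged:
By the outcome, as a careful person would: the job done as asked, in the order asked, and still so for the second after the job is handed in, with the robot touching nothing.
It also fails if it takes over 134 s, if anything falls off the work surface, if the arm or the gripper's body presses on something with over 40 N, if the wrist force passes 120 N, or if a joint passes its speed limit or range.

## Working session

There is one attempt and no reset: what is moved stays moved. The work goes in short steps, Python scripts to look and compute and a shell command to move; the robot and the scene stay as the last step left them, time stands still between calls to the robot, and variables do not carry over. Pictures are saved under pics/ and viewed, at most 14 in all, crops included, and the job is handed in when it is done.

```bash
ls; mkdir -p pics; python3 - <<'E'
from cell import ctrl
import cv2
for n in("top","side"):
    p,d=ctrl.capture(n); cv2.imwrite(f"pics/{n}0.png",p[:,:,::-1])
    print(n,ctrl.camera_info(n))
print(ctrl.read_state())
E
```

```text
pics
top {'fx': 443.4278424169132, 'fy': 443.4278424169132, 'cx': 322.8310517914858, 'cy': 240.04146970018027, 'k1': 0.031156235294979157, 'extrinsics': array([[-0.02239624, -0.99912335,  0.03536854,  0.45546857],
       [-0.99972008,  0.02211169, -0.00841625, -0.00533787],
       [ 0.00762681, -0.03554714, -0.9993389 ,  0.96854996],
       [ 0.        ,  0.        ,  0.        ,  1.        ]])}
side {'fx': 606.4951932938658, 'fy': 606.4951932938658, 'cx': 313.91822239518706, 'cy': 248.96267409658827, 'k1': -0.14583943534379729, 'extrinsics': array([[ 0.93574474, -0.19179   ,  0.29597024,  0.10134201],
       [-0.35221288, -0.46510967,  0.81216937, -1.1154322 ],
       [-0.01810735, -0.86422774, -0.50277483,  0.73803925],
       [ 0.        ,  0.        ,  0.        ,  1.        ]])}
{'t': 0.1, 'joints': array([-67.41959061,  34.38041488,  -0.14692524,  91.67488688,
         0.1031186 ,  54.02543128,  -4.5704703 ]), 'qd': array([-0.11394759, -0.04377766, -0.08645499, -0.08421702,  0.1325205 ,
        0.02881391,  0.03415644]), 'joint_efforts': array([ 5.14808329e-03, -7.77990460e+01,  1.56978238e+00, -2.58625406e+01,
        1.26215030e-02,  5.48481141e-03, -7.83627030e-07]), 'tool_pos': array([0.32867563, 0.6457629 , 0.23850604]), 'eef_rot': array([-1.79919687e+02,  6.82135080e-03,  1.53031075e+02]), 'wrist_force': array([-0.5452136 , -0.69401851,  0.42731258]), 'moment': array([ 0.00264553,  0.00999155, -0.00312875]), 'grip_force': 0.0, 'gripper_width': 0.08531143989815745}
```

View pics/top0.png

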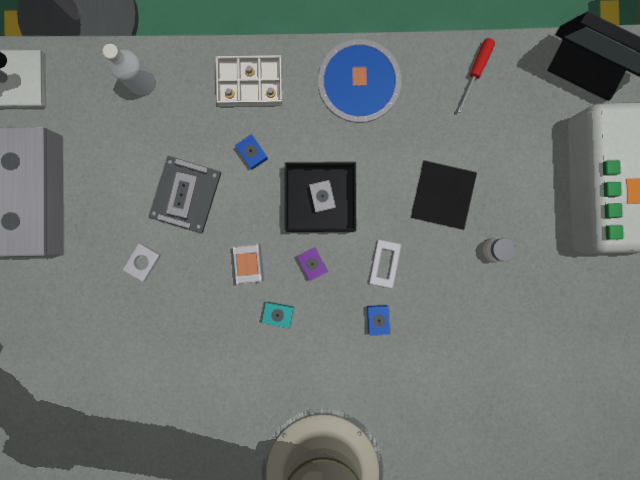

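View pics/side0.png

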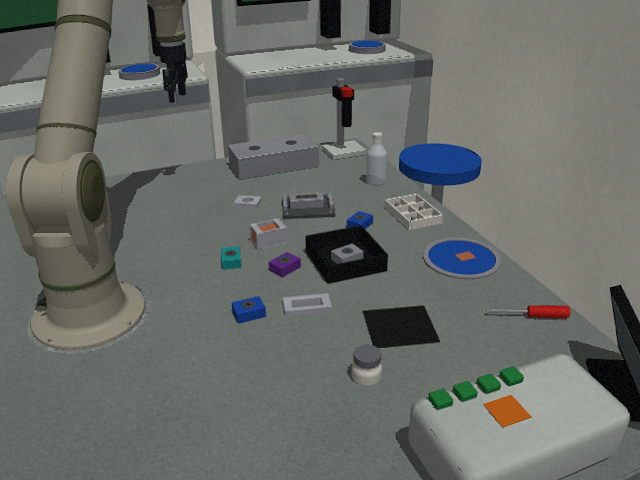

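The top view shows the nest with the long block at (183,194), and the kit box at (320,197) with the short block at (322,196). The mat is at (444,194), the long clamp at (385,264) and the short clamp at (141,262). The magazine is at (246,264) and the jar at (499,250). The blue, purple and turquoise blocks are the look-alikes.

```bash
cat > h.py <<'E'
from cell import ctrl
import cv2, numpy as np
def toworld(cam,px,z):
    """pixels Nx2 -> world points on plane z"""
    i=ctrl.camera_info(cam); E=i["extrinsics"]
    d=(np.asarray(px,float).reshape(-1,2)-[i["cx"],i["cy"]])/[i["fx"],i["fy"]]
    s=d.copy()
    for _ in range(10): s=d/(1+i["k1"]*(s**2).sum(1,keepdims=True))
    r=np.c_[s,np.ones(len(s))]@E[:3,:3].T; o=E[:3,3]
    return o+r*((z-o[2])/r[:,2])[:,None]
def rect(mask,z,cam="top"):
    c,_=cv2.findContours(mask.astype(np.uint8),cv2.RETR_EXTERNAL,cv2.CHAIN_APPROX_NONE)
    c=max(c,key=cv2.contourArea)
    w=toworld(cam,c[:,0],z)[:,:2]
    (cx,cy),(a,b),t=cv2.minAreaRect((w*1000).astype(np.float32))
    if a<b: a,b,t=b,a,t+90
    return np.round([cx,cy,a,b,(t+90)%180-90],1)
def height(mask,d,cam="top"):
    i=ctrl.camera_info(cam);E=i["extrinsics"]
    v,u=np.nonzero(mask&(d>0)); Z=d[v,u]
    p=toworld(cam,np.c_[u,v],0)-E[:3,3]
    f=p@E[:3,2]
    return np.round(np.percentile((E[:3,3]+p*(Z/f)[:,None])[:,2]*1000,[5,50,95]),1)
def find(name,z,d,cam="top"):
    for o in ctrl.outline_of(cam,name)[:3]:
        print(name,round(o["score"],2),np.round(o["box"]),rect(o["pixels"],z,cam),height(o["pixels"],d,cam))
E
cat > look.py <<'E'
from h import *
p,d=ctrl.capture("top")
for n,z in dict(long_block=.037,short_block=.03,long_clamp=.012,short_clamp=.012,nest=.026,kitbox=.045,mat=.004,magazine=.045,jar=.055).items(): find(n,z,d)
E
python3 look.py
python3 - <<'E'
import cv2
p=cv2.imread("pics/top0.png")
a=cv2.resize(p[145:245,130:370],None,fx=3.3,fy=3.3,interpolation=2); cv2.imwrite("pics/c0.png",a)
E
```

```text
short_block 0.97 [311. 183. 334. 214.] [580.5 -12.5  60.6  42.9  11.2] [26.1 29.4 32.4]
short_block 0.88 [296. 250. 328. 280.] [438.3  10.3  60.9  44.5  27.8] [21.4 24.6 27.2]
short_block 0.76 [262. 304. 296. 327.] [334.8  85.6  60.6  46.6  77.4] [11.5 24.2 27. ]
long_clamp 0.95 [369. 242. 398. 290.] [ 435.  -145.3   96.1   53.5  -11.1] [-0.  11.  13.9]
short_clamp 0.72 [125. 247. 161. 281.] [450.3 374.6  69.2  55.4 -32.5] [ 1.2 10.8 13.8]
nest 0.95 [148. 156. 217. 232.] [593.3 277.8 140.2 120.9 -18.5] [ 8.  11.6 25.9]
mat 0.93 [409. 159. 476. 232.] [ 582.7 -278.1  131.6  121.8  -14.7] [0.7 3.6 6.5]
magazine 0.8 [232. 243. 266. 284.] [441.8 143.7  76.4  57.2   4.7] [25.6 37.1 46.3]
jar 0.67 [481. 238. 516. 262.] [ 459.3 -374.7   65.5   49.3   88.7] [13.6 53.1 56.8]
```

View pics/c0.png

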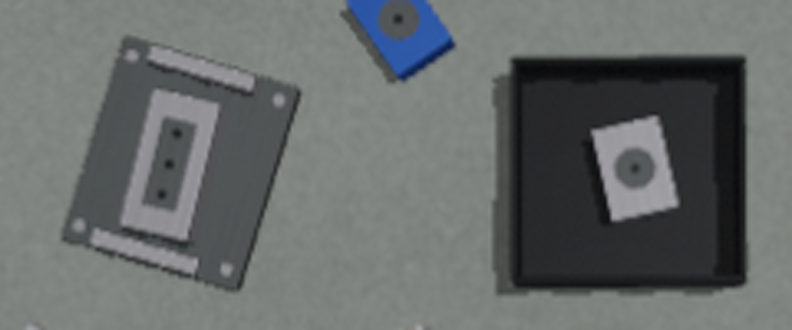

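Crop: the long block sits off-centre in the nest (toward image left) and is aligned with it. The short block is turned slightly inside the box. The network missed the kit box, so I refine these poses by colour and corners.

```bash
cat > fine.py <<'E'
from h import *
from scipy import ndimage as nd
def bright(p,roi,thr):
    u0,v0,u1,v1=roi; m=np.zeros(p.shape[:2],bool)
    m[v0:v1,u0:u1]=p[v0:v1,u0:u1].min(2)>thr
    l,n=nd.label(m); s=nd.sum(m,l,range(1,n+1)); return nd.binary_fill_holes(l==1+np.argmax(s))
if __name__=="__main__":
    p,d=ctrl.capture("top")
    for thr in(130,150): 
        print("long",rect(bright(p,(164,165,202,222),thr),.037),"short",rect(bright(p,(305,178,340,218),thr),.03))
        print("clamps",rect(bright(p,(365,238,403,293),thr),.012),rect(bright(p,(120,240,165,285),thr),.012))
    o=ctrl.outline_of("top","nest")[0]["pixels"]; print("nest",rect(o,.012))
    g=p.astype(int); k=np.zeros((480,640),bool); k[155:240,278:364]=g[155:240,278:364].max(2)<55
    l,n=nd.label(k); k=nd.binary_fill_holes(l==1+np.argmax(nd.sum(k,l,range(1,n+1))))
    v,u=np.nonzero(k); print("box px",u.min(),u.max(),v.min(),v.max(),rect(k,.045),p[100,200],p[200,270])
    # nest stops
    s=np.zeros((480,640),bool); s[150:235,145:222]=g[150:235,145:222].min(2)>125
    l,n=nd.label(s)
    for j in range(1,n+1):
        if (l==j).sum()>40: print("bright",rect(l==j,.026))
E
python3 fine.py
```

```text
long [591.6 281.8  87.8  41.9 -14.7] short [582.8 -13.3  57.8  42.1  11.6]
clamps [ 439.3 -147.9  105.6   52.7  -12.8] [451.  378.   68.   51.9 -31.8]
long [539.5 302.4   2.1   0.   88.8] short [583.5 -13.8  56.1  39.8  11.7]
clamps [ 436.2 -146.5   96.8   50.7  -12.8] [451.2 377.6  65.2  49.2 -31.8]
nest [594.9 282.  140.8 123.  -18.3]
box px 285 355 163 231 [578.4  -9.3 146.6 142.7  88.8] [127 131 127] [128 132 128]
bright [640.4 347.  126.4  67.2 -31.1]
bright [674.5 236.2  89.7  40.9  71.3]
bright [654.5 264.   67.6   8.8  72.1]
bright [593.1 285.5  89.2  42.9 -14.7]
bright [569.5 214.1 125.8  25.4  -0.9]
bright [541.7 312.3  99.2  65.7  88.8]
bright [537.2 302.2  68.6   8.9  72. ]
```

```bash
cat > go.py <<'E'
import sys
from h import *
X,Y,Z,yaw=map(float,sys.argv[1:5])  # mm, deg
s=ctrl.read_state(); p=np.array(s["tool_pos"])*1000; w=s["eef_rot"][2]
dy=(yaw-w+180)%360-180
a=np.radians(yaw); d=np.array([X,Y])-p[:2]
print("t",round(s["t"],2),"at",np.round(p,1),np.round(s["eef_rot"],1),"F",np.round(s["wrist_force"],1),"w",round(s["gripper_width"]*1000,1),"grip",round(s["grip_force"],1),"j1,j7",np.round(np.array(s["joints"])[[0,6]],0))
print("spin %.4f  then x %.4f y %.4f  z %.4f"%(-dy/360,(d@[np.cos(a),np.sin(a)])/750,(d@[np.sin(a),-np.cos(a)])/750,(p[2]-Z)/750))
E
python3 -m inch '[{"spin":-0.017},{"spin":-0.017},{}]'; python3 go.py 592.3 283 150 165.3
```

```text
t 0.7 at [328.9 646.1 239.3] [180.   0. 153.] F [-0.2  0.5  0.8] w 85.2 grip 0.0 j1,j7 [-67.  -5.]
spin -0.0341  then x -0.4626 y -0.3792  z 0.1191schema error: expected keys hand, x, y, z, spin
```

```bash
python3 -m inch '[{"hand":1,"x":0,"y":0,"z":0,"spin":-0.017},{"hand":1,"x":0,"y":0,"z":0,"spin":-0.017},{"hand":0.8,"x":0,"y":0,"z":0,"spin":0}]'; python3 go.py 592.3 283 150 165.3
```

```text
t: 1.08
tool_pos: [0.329, 0.646, 0.2393]
eef_rot: [180.0, -0.0, 165.2]
wrist_force: [-0.1, 0.3, -0.6]
gripper_width: 0.0699
grip_force: 0.0
t 1.07 at [329.  646.  239.3] [180.   -0.  165.2] F [-0.1  0.3 -0.6] w 69.9 grip 0.0 j1,j7 [-65.   6.]
spin -0.0002  then x -0.4624 y -0.3791  z 0.1191
```

```bash
python3 -m inch '[{"hand":0.8,"x":-0.0462,"y":-0.0379,"z":0.0119,"spin":0},{"hand":0.8,"x":-0.0462,"y":-0.0379,"z":0.0119,"spin":0},{"hand":0.8,"x":-0.0462,"y":-0.0379,"z":0.0119,"spin":0},{"hand":0.8,"x":-0.0462,"y":-0.0379,"z":0.0119,"spin":0},{"hand":0.8,"x":-0.0462,"y":-0.0379,"z":0.0119,"spin":0}]'
python3 -m inch '[{"hand":0.8,"x":-0.0462,"y":-0.0379,"z":0.0119,"spin":0},{"hand":0.8,"x":-0.0462,"y":-0.0379,"z":0.0119,"spin":0},{"hand":0.8,"x":-0.0462,"y":-0.0379,"z":0.0119,"spin":0},{"hand":0.8,"x":-0.0462,"y":-0.0379,"z":0.0119,"spin":0},{"hand":0.8,"x":-0.0462,"y":-0.0379,"z":0.0119,"spin":0}]' >/dev/null
python3 -m inch '[{"hand":0.8,"x":0,"y":0,"z":0,"spin":0},{"hand":0.8,"x":0,"y":0,"z":0,"spin":0}]'; python3 go.py 592.3 283 23 165.3
```

```text
t: 1.7
tool_pos: [0.4611, 0.4635, 0.1946]
eef_rot: [180.0, 0.0, 165.1]
wrist_force: [1.4, 1.3, -0.2]
gripper_width: 0.0683
grip_force: 0.0
t: 2.58
tool_pos: [0.5915, 0.2836, 0.1501]
eef_rot: [180.0, -0.0, 165.2]
wrist_force: [0.1, 1.4, 0.3]
gripper_width: 0.0684
grip_force: 0.0
t 2.58 at [591.5 283.6 150.1] [180.   -0.  165.2] F [0.1 1.4 0.3] w 68.4 grip 0.0 j1,j7 [-27.  41.]
spin -0.0004  then x -0.0013 y -0.0005  z 0.1694
```

```bash
python3 -m inch '[{"hand":0.8,"x":-0.001,"y":-0.0005,"z":0.04,"spin":0},{"hand":0.8,"x":0,"y":0,"z":0.045,"spin":0},{"hand":0.8,"x":0,"y":0,"z":0.045,"spin":0},{"hand":0.8,"x":0,"y":0,"z":0.03,"spin":0},{"hand":0.8,"x":0,"y":0,"z":0.009,"spin":0}]'
python3 -m inch '[{"hand":0.8,"x":0,"y":0,"z":0,"spin":0},{"hand":0,"x":0,"y":0,"z":0,"spin":0},{"hand":0,"x":0,"y":0,"z":0,"spin":0},{"hand":0,"x":0,"y":0,"z":0,"spin":0},{"hand":0,"x":0,"y":0,"z":0,"spin":0}]'; python3 go.py 592.3 283 150 165.3
```

```text
t: 3.2
tool_pos: [0.5908, 0.2841, 0.0222]
eef_rot: [-180.0, -0.1, 165.4]
wrist_force: [-0.6, -0.8, 0.9]
gripper_width: 0.0685
grip_force: 0.0
t: 3.82
tool_pos: [0.5929, 0.2833, 0.0249]
eef_rot: [179.9, 0.1, 165.3]
wrist_force: [-1.0, 0.6, 6.2]
gripper_width: 0.0427
grip_force: 62.6
t 3.83 at [592.9 283.3  24.9] [1.799e+02 1.000e-01 1.653e+02] F [-1.   0.6  6.2] w 42.7 grip 62.6 j1,j7 [-28.  39.]
spin -0.0001  then x 0.0007 y -0.0007  z -0.1668
```

```bash
python3 -m inch '[{"hand":0,"x":0,"y":0,"z":-0.01,"spin":0},{"hand":0,"x":0,"y":0,"z":-0.02,"spin":0},{"hand":0,"x":0,"y":0,"z":-0.05,"spin":0},{"hand":0,"x":0,"y":0,"z":-0.05,"spin":0},{"hand":0,"x":0,"y":0,"z":-0.02,"spin":0}]'
python3 -m inch '[{"hand":0,"x":0,"y":0,"z":0,"spin":0},{"hand":0,"x":0,"y":0,"z":0,"spin":0}]'; python3 go.py 583 -278 60 165.3
```

```text
t: 4.45
tool_pos: [0.5931, 0.2827, 0.1386]
eef_rot: [179.9, 0.1, 165.2]
wrist_force: [0.3, -0.5, -6.4]
gripper_width: 0.0429
grip_force: 63.3
t: 4.7
tool_pos: [0.5915, 0.2821, 0.1344]
eef_rot: [-179.9, -0.1, 165.3]
wrist_force: [-0.2, -0.4, -7.0]
gripper_width: 0.0426
grip_force: 63.3
t 4.7 at [591.5 282.1 134.4] [-1.799e+02 -1.000e-01  1.653e+02] F [-0.2 -0.4 -7. ] w 42.6 grip 63.3 j1,j7 [-27.  41.]
spin -0.0001  then x -0.1785 y -0.7252  z 0.0993
```

```bash
python3 -m inch '[{"hand":0,"x":-0.0119,"y":-0.0483,"z":0,"spin":0},{"hand":0,"x":-0.0119,"y":-0.0483,"z":0,"spin":0},{"hand":0,"x":-0.0119,"y":-0.0483,"z":0,"spin":0},{"hand":0,"x":-0.0119,"y":-0.0483,"z":0,"spin":0},{"hand":0,"x":-0.0119,"y":-0.0483,"z":0,"spin":0}]' >/dev/null
python3 -m inch '[{"hand":0,"x":-0.0119,"y":-0.0483,"z":0,"spin":0},{"hand":0,"x":-0.0119,"y":-0.0483,"z":0,"spin":0},{"hand":0,"x":-0.0119,"y":-0.0483,"z":0,"spin":0},{"hand":0,"x":-0.0119,"y":-0.0483,"z":0,"spin":0},{"hand":0,"x":-0.0119,"y":-0.0483,"z":0,"spin":0}]' >/dev/null
python3 -m inch '[{"hand":0,"x":-0.0119,"y":-0.0483,"z":0,"spin":0},{"hand":0,"x":-0.0119,"y":-0.0483,"z":0,"spin":0},{"hand":0,"x":-0.0119,"y":-0.0483,"z":0,"spin":0},{"hand":0,"x":-0.0119,"y":-0.0483,"z":0,"spin":0},{"hand":0,"x":-0.0119,"y":-0.0483,"z":0,"spin":0}]' >/dev/null
python3 -m inch '[{"hand":0,"x":0,"y":0,"z":0.04,"spin":0},{"hand":0,"x":0,"y":0,"z":0.04,"spin":0},{"hand":0,"x":0,"y":0,"z":0.0293,"spin":0},{"hand":0,"x":0,"y":0,"z":0,"spin":0},{"hand":0,"x":0,"y":0,"z":0,"spin":0}]';python3 go.py 583 -278 17 165.3
```

```text
t: 7.2
tool_pos: [0.5837, -0.277, 0.0537]
eef_rot: [180.0, -0.0, 165.3]
wrist_force: [0.5, -0.8, -6.6]
gripper_width: 0.0424
grip_force: 63.3
t 7.2 at [ 583.7 -277.    53.7] [180.   -0.  165.3] F [ 0.5 -0.8 -6.6] w 42.4 grip 63.3 j1,j7 [25. 86.]
spin -0.0001  then x 0.0005 y -0.0016  z 0.0489
```

```bash
python3 -m inch '[{"hand":0,"x":0,"y":0,"z":0.02,"spin":0},{"hand":0,"x":0,"y":0,"z":0.015,"spin":0},{"hand":0,"x":0,"y":0,"z":0.008,"spin":0},{"hand":0,"x":0,"y":0,"z":0.002,"spin":0},{"hand":0,"x":0,"y":0,"z":0.001,"spin":0}]'
python3 -m inch '[{"hand":0,"x":0,"y":0,"z":0.001,"spin":0},{"hand":0,"x":0,"y":0,"z":0.001,"spin":0},{"hand":0,"x":0,"y":0,"z":0,"spin":0}]'
```

```text
t: 7.82
tool_pos: [0.5837, -0.2771, 0.0194]
eef_rot: [-180.0, 0.0, 165.3]
wrist_force: [0.1, 0.1, -7.5]
gripper_width: 0.0428
grip_force: 63.4
t: 8.2
tool_pos: [0.5836, -0.277, 0.0179]
eef_rot: [-180.0, 0.0, 165.3]
wrist_force: [0.0, 0.5, -6.6]
gripper_width: 0.0424
grip_force: 63.4
```

```bash
python3 -m inch '[{"hand":0,"x":0,"y":0,"z":0.001,"spin":0},{"hand":0,"x":0,"y":0,"z":0.001,"spin":0},{"hand":0,"x":0,"y":0,"z":0,"spin":0}]'
python3 -m inch '[{"hand":0,"x":0,"y":0,"z":0.001,"spin":0},{"hand":0,"x":0,"y":0,"z":0,"spin":0}]'
```

```text
t: 8.57
tool_pos: [0.5836, -0.277, 0.0169]
eef_rot: [-180.0, 0.0, 165.3]
wrist_force: [-1.8, 1.5, 3.1]
gripper_width: 0.0422
grip_force: 64.4
t: 8.82
tool_pos: [0.5837, -0.2771, 0.0168]
eef_rot: [-180.0, 0.0, 165.3]
wrist_force: [-4.1, 1.1, 11.3]
gripper_width: 0.0429
grip_force: 65.6
```

```bash
python3 -m inch '[{"hand":0.8,"x":0,"y":0,"z":0,"spin":0},{"hand":0.8,"x":0,"y":0,"z":0,"spin":0},{"hand":0.8,"x":0,"y":0,"z":-0.01,"spin":0},{"hand":0.8,"x":0,"y":0,"z":-0.05,"spin":0},{"hand":0.8,"x":0,"y":0,"z":-0.07,"spin":-0.024}]'
python3 -m inch '[{"hand":0.8,"x":0,"y":0,"z":0,"spin":-0.024},{"hand":0.8,"x":0,"y":0,"z":0,"spin":-0.0247},{"hand":0.8,"x":0,"y":0,"z":0,"spin":0}]'; python3 go.py 581.5 -13 18 191.5
```

```text
t: 9.45
tool_pos: [0.5831, -0.2765, 0.1133]
eef_rot: [180.0, -0.1, 174.1]
wrist_force: [1.2, 0.2, 0.5]
gripper_width: 0.068
grip_force: 0.0
t: 9.82
tool_pos: [0.5836, -0.2774, 0.1136]
eef_rot: [-180.0, 0.0, -168.6]
wrist_force: [0.1, -0.3, 0.0]
gripper_width: 0.0682
grip_force: 0.0
t 9.82 at [ 583.6 -277.4  113.6] [-180.     0.  -168.6] F [ 0.1 -0.3  0. ] w 68.2 grip 0.0 j1,j7 [ 31. 106.]
spin -0.0004  then x -0.0675 y 0.3460  z 0.1274
```

```bash
python3 -m inch '[{"hand":0.8,"x":-0.0096,"y":0.0494,"z":0,"spin":0},{"hand":0.8,"x":-0.0096,"y":0.0494,"z":0,"spin":0},{"hand":0.8,"x":-0.0096,"y":0.0494,"z":0,"spin":0},{"hand":0.8,"x":-0.0096,"y":0.0494,"z":0,"spin":0},{"hand":0.8,"x":-0.0096,"y":0.0494,"z":0,"spin":0}]' >/dev/null
python3 -m inch '[{"hand":0.8,"x":-0.0096,"y":0.0494,"z":0,"spin":0},{"hand":0.8,"x":-0.0096,"y":0.0494,"z":0,"spin":0},{"hand":0.8,"x":0,"y":0,"z":0,"spin":0},{"hand":0.8,"x":0,"y":0,"z":0.03,"spin":0},{"hand":0.8,"x":0,"y":0,"z":0,"spin":0}]'; python3 go.py 581.5 -13 18 191.5
python3 - <<'E'
from h import *
p,d=ctrl.capture("side"); cv2.imwrite("pics/s1.png",cv2.resize(p[140:380,200:470],None,fx=2.5,fy=2.5)[:,:,::-1])
E
```

```text
t: 11.08
tool_pos: [0.5807, -0.0137, 0.0895]
eef_rot: [-180.0, -0.2, -168.7]
wrist_force: [0.9, 0.6, 0.1]
gripper_width: 0.0683
grip_force: 0.0
t 11.07 at [580.7 -13.7  89.5] [-180.    -0.2 -168.7] F [0.9 0.6 0.1] w 68.3 grip 0.0 j1,j7 [ 4. 81.]
spin -0.0006  then x -0.0012 y 0.0007  z 0.0953
```

View pics/s1.png

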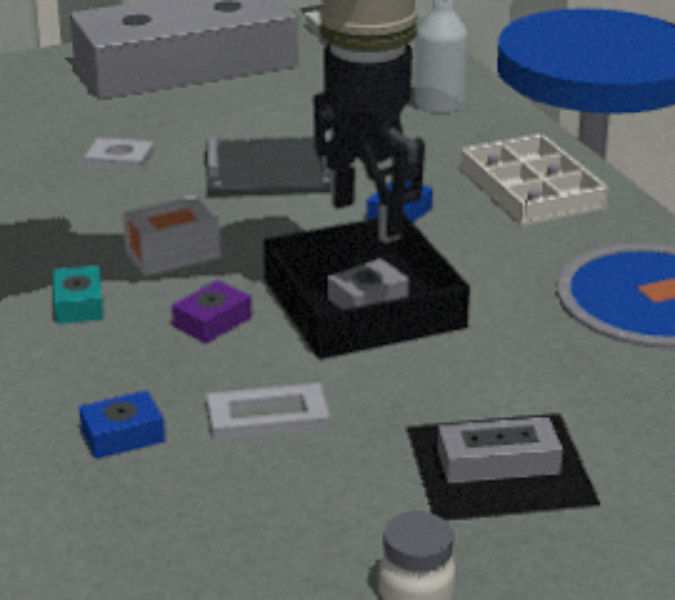

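The long block lies flat on the mat at (500,450) in the crop, and the open gripper stands over the short block in the box at (368,285). I go down and grip.

```bash
python3 -m inch '[{"hand":0.8,"x":-0.001,"y":0.0005,"z":0.03,"spin":0},{"hand":0.8,"x":0,"y":0,"z":0.03,"spin":0},{"hand":0.8,"x":0,"y":0,"z":0.02,"spin":0},{"hand":0.8,"x":0,"y":0,"z":0.01,"spin":0},{"hand":0.8,"x":0,"y":0,"z":0.0045,"spin":0}]'
python3 -m inch '[{"hand":0.8,"x":0,"y":0,"z":0,"spin":0},{"hand":0,"x":0,"y":0,"z":0,"spin":0},{"hand":0,"x":0,"y":0,"z":0,"spin":0},{"hand":0,"x":0,"y":0,"z":0,"spin":0},{"hand":0,"x":0,"y":0,"z":0,"spin":0}]'; python3 go.py 595.5 282.7 100 161.9
```

```text
t: 11.75
tool_pos: [0.5824, -0.0124, 0.0197]
eef_rot: [-180.0, 0.0, -168.6]
wrist_force: [0.4, -0.5, -0.1]
gripper_width: 0.0681
grip_force: 0.0
t: 12.38
tool_pos: [0.5825, -0.0124, 0.0205]
eef_rot: [-180.0, 0.1, -168.6]
wrist_force: [-2.0, 0.6, 5.5]
gripper_width: 0.0426
grip_force: 61.3
t 12.38 at [582.5 -12.4  20.5] [-1.800e+02  1.000e-01 -1.686e+02] F [-2.   0.6  5.5] w 42.6 grip 61.3 j1,j7 [ 2. 79.]
spin 0.0820  then x 0.1058 y 0.3794  z -0.1060
```

```bash
python3 -m inch '[{"hand":0,"x":0,"y":0,"z":-0.01,"spin":0},{"hand":0,"x":0,"y":0,"z":-0.02,"spin":0},{"hand":0,"x":0,"y":0,"z":-0.04,"spin":0},{"hand":0,"x":0,"y":0,"z":-0.04,"spin":0},{"hand":0,"x":0,"y":0,"z":-0.02,"spin":0.02}]' >/dev/null
python3 -m inch '[{"hand":0,"x":0,"y":0,"z":0,"spin":0.02},{"hand":0,"x":0,"y":0,"z":0,"spin":0.02},{"hand":0,"x":0,"y":0,"z":0,"spin":0.022},{"hand":0,"x":0,"y":0,"z":0,"spin":0},{"hand":0,"x":0,"y":0,"z":0,"spin":0}]';  python3 go.py 595.5 282.7 60 161.9
```

```text
t: 13.62
tool_pos: [0.5822, -0.0122, 0.1176]
eef_rot: [180.0, 0.0, 162.1]
wrist_force: [-0.0, 0.2, -3.7]
gripper_width: 0.0426
grip_force: 62.1
t 13.62 at [582.2 -12.2 117.6] [180.    0.  162.1] F [-0.   0.2 -3.7] w 42.6 grip 62.1 j1,j7 [-0. 61.]
spin 0.0005  then x 0.1053 y 0.3793  z 0.0768
```

```bash
python3 -m inch '[{"hand":0,"x":0.0132,"y":0.0474,"z":0,"spin":0.0005},{"hand":0,"x":0.0132,"y":0.0474,"z":0,"spin":0},{"hand":0,"x":0.0132,"y":0.0474,"z":0,"spin":0},{"hand":0,"x":0.0132,"y":0.0474,"z":0,"spin":0},{"hand":0,"x":0.0132,"y":0.0474,"z":0,"spin":0}]' >/dev/null
python3 -m inch '[{"hand":0,"x":0.0132,"y":0.0474,"z":0,"spin":0},{"hand":0,"x":0.0132,"y":0.0474,"z":0,"spin":0},{"hand":0,"x":0.0132,"y":0.0474,"z":0,"spin":0},{"hand":0,"x":0,"y":0,"z":0.03,"spin":0},{"hand":0,"x":0,"y":0,"z":0,"spin":0}]' >/dev/null
python3 -m inch '[{"hand":0,"x":0,"y":0,"z":0,"spin":0},{"hand":0,"x":0,"y":0,"z":0,"spin":0}]'; python3 go.py 595.5 282.7 29 161.9
```

```text
t: 15.12
tool_pos: [0.5966, 0.282, 0.0955]
eef_rot: [180.0, 0.0, 161.7]
wrist_force: [-0.0, -0.1, -4.5]
gripper_width: 0.0424
grip_force: 62.2
t 15.12 at [596.6 282.   95.5] [180.    0.  161.7] F [-0.  -0.1 -4.5] w 42.4 grip 62.2 j1,j7 [-28.  38.]
spin -0.0006  then x 0.0017 y 0.0005  z 0.0887
```

```bash
python3 -m inch '[{"hand":0,"x":0.0017,"y":0.0005,"z":0.03,"spin":-0.0006},{"hand":0,"x":0,"y":0,"z":0.03,"spin":0},{"hand":0,"x":0,"y":0,"z":0.02,"spin":0},{"hand":0,"x":0,"y":0,"z":0.007,"spin":0},{"hand":0,"x":0,"y":0,"z":0,"spin":0}]'
python3 -m inch '[{"hand":0,"x":0,"y":0,"z":0.001,"spin":0},{"hand":0,"x":0,"y":0,"z":0.001,"spin":0},{"hand":0,"x":0,"y":0,"z":0,"spin":0}]'
```

```text
t: 15.75
tool_pos: [0.5951, 0.2833, 0.0296]
eef_rot: [180.0, 0.0, 161.9]
wrist_force: [0.3, 1.6, -3.4]
gripper_width: 0.0429
grip_force: 62.2
t: 16.12
tool_pos: [0.595, 0.2834, 0.0282]
eef_rot: [180.0, 0.0, 162.0]
wrist_force: [-0.4, -0.2, -2.6]
gripper_width: 0.043
grip_force: 62.2
```

```bash
python3 -m inch '[{"hand":0,"x":0,"y":0,"z":0.001,"spin":0},{"hand":0,"x":0,"y":0,"z":0,"spin":0}]'; python3 -m inch '[{"hand":0,"x":0,"y":0,"z":0.001,"spin":0},{"hand":0,"x":0,"y":0,"z":0,"spin":0}]'
```

```text
t: 16.38
tool_pos: [0.595, 0.2834, 0.0276]
eef_rot: [180.0, 0.0, 162.0]
wrist_force: [-0.9, -0.5, 1.6]
gripper_width: 0.0423
grip_force: 62.8
t: 16.62
tool_pos: [0.595, 0.2834, 0.0275]
eef_rot: [180.0, 0.0, 162.0]
wrist_force: [-3.7, -1.3, 9.4]
gripper_width: 0.0426
grip_force: 63.9
```

```bash
python3 -m inch '[{"hand":0.8,"x":0,"y":0,"z":0,"spin":0},{"hand":0.8,"x":0,"y":0,"z":0,"spin":0},{"hand":0.8,"x":0,"y":0,"z":-0.01,"spin":0},{"hand":0.8,"x":0,"y":0,"z":-0.05,"spin":0},{"hand":0.8,"x":0,"y":0,"z":-0.06,"spin":-0.0095}]'
python3 -m inch '[{"hand":0.8,"x":0,"y":0,"z":0,"spin":0},{"hand":0.8,"x":0,"y":0,"z":0,"spin":0}]';  python3 go.py 583.6 -277 18 165.3
```

```text
t: 17.25
tool_pos: [0.5944, 0.2832, 0.117]
eef_rot: [-179.9, -0.1, 165.5]
wrist_force: [0.9, 0.6, -0.8]
gripper_width: 0.0679
grip_force: 0.0
t: 17.5
tool_pos: [0.5949, 0.2832, 0.1167]
eef_rot: [180.0, 0.0, 165.3]
wrist_force: [-0.3, 0.1, -0.5]
gripper_width: 0.0685
grip_force: 0.0
t 17.5 at [594.9 283.2 116.7] [180.    0.  165.3] F [-0.3  0.1 -0.5] w 68.5 grip 0.0 j1,j7 [-28.  41.]
spin 0.0001  then x -0.1750 y -0.7263  z 0.1316
```

```bash
python3 -m inch '[{"hand":0.8,"x":-0.0125,"y":-0.0518,"z":0,"spin":0},{"hand":0.8,"x":-0.0125,"y":-0.0518,"z":0,"spin":0},{"hand":0.8,"x":-0.0125,"y":-0.0518,"z":0,"spin":0},{"hand":0.8,"x":-0.0125,"y":-0.0519,"z":0,"spin":0},{"hand":0.8,"x":-0.0125,"y":-0.0519,"z":0,"spin":0}]' >/dev/null
python3 -m inch '[{"hand":0.8,"x":-0.0125,"y":-0.0518,"z":0,"spin":0},{"hand":0.8,"x":-0.0125,"y":-0.0518,"z":0,"spin":0},{"hand":0.8,"x":-0.0125,"y":-0.0518,"z":0,"spin":0},{"hand":0.8,"x":-0.0125,"y":-0.0519,"z":0,"spin":0},{"hand":0.8,"x":-0.0125,"y":-0.0519,"z":0,"spin":0}]' >/dev/null
python3 -m inch '[{"hand":0.8,"x":-0.0125,"y":-0.0518,"z":0,"spin":0},{"hand":0.8,"x":-0.0125,"y":-0.0518,"z":0,"spin":0},{"hand":0.8,"x":-0.0125,"y":-0.0519,"z":0,"spin":0},{"hand":0.8,"x":-0.0125,"y":-0.0519,"z":0,"spin":0},{"hand":0.8,"x":0,"y":0,"z":0.02,"spin":0}]' >/dev/null
python3 -m inch '[{"hand":0.8,"x":0,"y":0,"z":0,"spin":0},{"hand":0.8,"x":0,"y":0,"z":0,"spin":0}]'; python3 go.py 583.6 -277 19 165.3
python3 - <<'E'
from h import *
from fine import bright
p,d=ctrl.capture("top"); cv2.imwrite("pics/t2.png",p[:,:,::-1])
for n,z in(("short_block",.037),("nest",.012),("kitbox",.045)): find(n,z,d)
for t in(115,125,135): print(rect(bright(p,(166,170,204,218),t),.037))
E
```

```text
t: 19.62
tool_pos: [0.5845, -0.2748, 0.1009]
eef_rot: [180.0, -0.1, 165.5]
wrist_force: [0.3, 0.5, 0.0]
gripper_width: 0.0682
grip_force: 0.0
t 19.62 at [ 584.5 -274.8  100.9] [ 1.800e+02 -1.000e-01  1.655e+02] F [0.3 0.5 0. ] w 68.2 grip 0.0 j1,j7 [26. 86.]
spin 0.0005  then x 0.0005 y -0.0031  z 0.1093
short_block 0.95 [366. 304. 387. 336.] [ 319.  -124.6   62.1   46.    -1.3] [10.7 24.5 27.3]
short_block 0.74 [237. 132. 269. 169.] [678.8 133.9  65.9  43.4  34.2] [12.1 24.2 27.1]
short_block 0.7 [296. 246. 326. 277.] [438.5  11.8  61.1  44.7  28.5] [20.9 24.3 27.1]
nest 0.95 [146. 156. 219. 232.] [595.4 281.5 140.1 121.1 -18.9] [ 8.5 11.6 25.3]
kitbox 0.72 [287. 159. 358. 233.] [578.5  -8.3 148.7 146.9  88.8] [ 1.8  5.  44.5]
[595.8 281.2  60.   43.7 -18. ]
[596.1 280.8  58.7  42.9 -17.9]
[596.3 280.5  58.2  42.  -17.7]
```

View pics/t2.png

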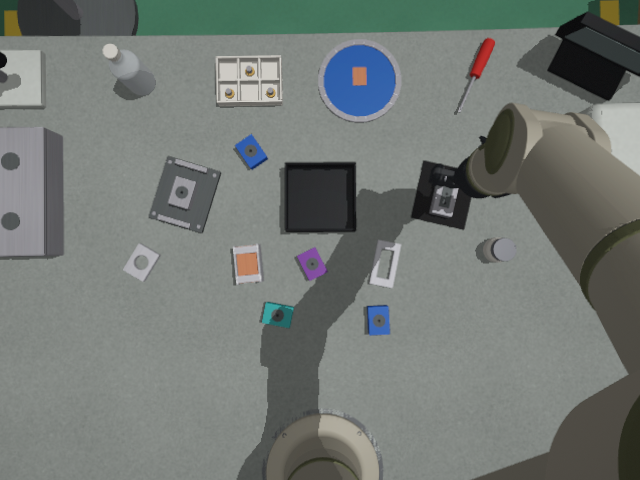

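The short block sits centred between the stops at (182,192), the box is empty, and the gripper is over the long block on the mat at (444,200). Next I pick up the long block.

```bash
python3 -m inch '[{"hand":0.8,"x":0.0005,"y":-0.0031,"z":0.03,"spin":0},{"hand":0.8,"x":0,"y":0,"z":0.04,"spin":0},{"hand":0.8,"x":0,"y":0,"z":0.025,"spin":0},{"hand":0.8,"x":0,"y":0,"z":0.014,"spin":0},{"hand":0.8,"x":0,"y":0,"z":0,"spin":0}]'
python3 -m inch '[{"hand":0.8,"x":0,"y":0,"z":0,"spin":0},{"hand":0,"x":0,"y":0,"z":0,"spin":0},{"hand":0,"x":0,"y":0,"z":0,"spin":0},{"hand":0,"x":0,"y":0,"z":0,"spin":0},{"hand":0,"x":0,"y":0,"z":0,"spin":0}]'
python3 -m inch '[{"hand":0,"x":0,"y":0,"z":-0.01,"spin":0},{"hand":0,"x":0,"y":0,"z":-0.02,"spin":0},{"hand":0,"x":0,"y":0,"z":-0.05,"spin":0},{"hand":0,"x":0,"y":0,"z":-0.05,"spin":-0.018},{"hand":0,"x":0,"y":0,"z":0,"spin":-0.0195}]' >/dev/null
python3 -m inch '[{"hand":0,"x":0,"y":0,"z":0,"spin":0},{"hand":0,"x":0,"y":0,"z":0,"spin":0}]'; python3 go.py 578.4 -9 60 178.8
```

```text
t: 20.45
tool_pos: [0.5834, -0.2784, 0.0194]
eef_rot: [180.0, -0.0, 165.4]
wrist_force: [0.5, 0.2, -0.4]
gripper_width: 0.0683
grip_force: 0.0
t: 21.08
tool_pos: [0.5842, -0.2784, 0.0209]
eef_rot: [180.0, 0.1, 165.4]
wrist_force: [-1.4, 2.4, 7.9]
gripper_width: 0.043
grip_force: 62.2
t: 21.95
tool_pos: [0.5829, -0.2787, 0.117]
eef_rot: [180.0, -0.1, 178.7]
wrist_force: [0.3, -0.5, -7.1]
gripper_width: 0.0423
grip_force: 63.2
t 21.95 at [ 582.9 -278.7  117. ] [ 1.800e+02 -1.000e-01  1.787e+02] F [ 0.3 -0.5 -7.1] w 42.3 grip 63.2 j1,j7 [29. 96.]
spin -0.0003  then x 0.0136 y 0.3594  z 0.0760
```

```bash
python3 -m inch '[{"hand":0,"x":0.0017,"y":0.0449,"z":0,"spin":0},{"hand":0,"x":0.0017,"y":0.0449,"z":0,"spin":0},{"hand":0,"x":0.0017,"y":0.0449,"z":0,"spin":0},{"hand":0,"x":0.0017,"y":0.0449,"z":0,"spin":0},{"hand":0,"x":0.0017,"y":0.0449,"z":0,"spin":0}]' >/dev/null
python3 -m inch '[{"hand":0,"x":0.0017,"y":0.0449,"z":0,"spin":0},{"hand":0,"x":0.0017,"y":0.0449,"z":0,"spin":0},{"hand":0,"x":0.0017,"y":0.0449,"z":0,"spin":0},{"hand":0,"x":0,"y":0,"z":0,"spin":0},{"hand":0,"x":0,"y":0,"z":0.03,"spin":0}]' >/dev/null
python3 -m inch '[{"hand":0,"x":0,"y":0,"z":0,"spin":0},{"hand":0,"x":0,"y":0,"z":0,"spin":0}]'; python3 go.py 578.4 -9 24 178.8
```

```text
t: 23.45
tool_pos: [0.5786, -0.0095, 0.0949]
eef_rot: [-180.0, -0.0, 178.8]
wrist_force: [0.7, -0.0, -6.4]
gripper_width: 0.0424
grip_force: 63.4
t 23.45 at [578.6  -9.5  94.9] [-180.    -0.   178.8] F [ 0.7 -0.  -6.4] w 42.4 grip 63.4 j1,j7 [ 2. 72.]
spin 0.0000  then x 0.0003 y 0.0007  z 0.0945
```

```bash
python3 -m inch '[{"hand":0,"x":0,"y":0.0007,"z":0.03,"spin":0},{"hand":0,"x":0,"y":0,"z":0.03,"spin":0},{"hand":0,"x":0,"y":0,"z":0.02,"spin":0},{"hand":0,"x":0,"y":0,"z":0.013,"spin":0},{"hand":0,"x":0,"y":0,"z":0,"spin":0}]'
python3 -m inch '[{"hand":0,"x":0,"y":0,"z":0.001,"spin":0},{"hand":0,"x":0,"y":0,"z":0.001,"spin":0},{"hand":0,"x":0,"y":0,"z":0,"spin":0}]'
python3 -m inch '[{"hand":0,"x":0,"y":0,"z":0.001,"spin":0},{"hand":0,"x":0,"y":0,"z":0,"spin":0}]'
```

```text
t: 24.08
tool_pos: [0.5785, -0.0086, 0.0247]
eef_rot: [-180.0, -0.0, 178.9]
wrist_force: [-0.2, 0.2, -6.9]
gripper_width: 0.0426
grip_force: 63.4
t: 24.45
tool_pos: [0.5788, -0.0086, 0.0238]
eef_rot: [-180.0, 0.0, 178.9]
wrist_force: [-0.6, 0.1, -7.1]
gripper_width: 0.0424
grip_force: 63.4
t: 24.7
tool_pos: [0.5786, -0.0086, 0.0227]
eef_rot: [-180.0, 0.0, 178.9]
wrist_force: [0.4, -0.2, -6.6]
gripper_width: 0.0426
grip_force: 63.4
```

```bash
python3 -m inch '[{"hand":0,"x":0,"y":0,"z":0.001,"spin":0},{"hand":0,"x":0,"y":0,"z":0,"spin":0}]'
python3 -m inch '[{"hand":0,"x":0,"y":0,"z":0.001,"spin":0},{"hand":0,"x":0,"y":0,"z":0,"spin":0}]'
```

```text
t: 24.95
tool_pos: [0.5787, -0.0086, 0.022]
eef_rot: [-180.0, 0.0, 178.9]
wrist_force: [0.8, 1.1, -5.0]
gripper_width: 0.042
grip_force: 63.6
t: 25.2
tool_pos: [0.5787, -0.0086, 0.0219]
eef_rot: [-180.0, 0.0, 178.9]
wrist_force: [-2.0, -0.3, 5.4]
gripper_width: 0.0428
grip_force: 64.8
```

```bash
python3 -m inch '[{"hand":0.8,"x":0,"y":0,"z":0,"spin":0},{"hand":0.8,"x":0,"y":0,"z":0,"spin":0},{"hand":0.8,"x":0,"y":0,"z":-0.01,"spin":0},{"hand":0.8,"x":0,"y":0,"z":-0.05,"spin":0},{"hand":0.8,"x":0,"y":0,"z":-0.05,"spin":0.016}]'
python3 -m inch '[{"hand":0.8,"x":0,"y":0,"z":0,"spin":0.016},{"hand":0.8,"x":0,"y":0,"z":0,"spin":0}]';  python3 go.py 436 -146 80 167.5
python3 - <<'E'
from h import *
from fine import bright
p=cv2.imread("pics/top0.png")[:,:,::-1]
for t in(140,145,150,160): print(t,rect(bright(p,(365,238,403,293),t),.012),rect(bright(p,(120,240,165,285),t),.012))
E
```

```text
t: 25.82
tool_pos: [0.5785, -0.0087, 0.1048]
eef_rot: [180.0, -0.0, 173.0]
wrist_force: [0.4, -0.0, 0.3]
gripper_width: 0.0683
grip_force: 0.0
t: 26.08
tool_pos: [0.5789, -0.0086, 0.1046]
eef_rot: [180.0, 0.1, 167.4]
wrist_force: [-0.4, -0.4, -0.2]
gripper_width: 0.0682
grip_force: 0.0
t 26.07 at [578.9  -8.6 104.6] [1.800e+02 1.000e-01 1.674e+02] F [-0.4 -0.4 -0.2] w 68.2 grip 0.0 j1,j7 [ 0. 64.]
spin -0.0003  then x 0.1463 y -0.2201  z 0.0328
140 [ 436.2 -146.8   97.6   51.5  -12.6] [450.8 377.6  66.1  50.6 -31.7]
145 [ 436.  -146.7   97.3   51.2  -12.8] [450.9 377.8  66.   49.9 -32. ]
150 [ 436.2 -146.6   96.8   50.7  -12.6] [451.2 377.6  65.2  49.2 -31.8]
160 [ 435.8 -146.5   95.9   49.8  -12.6] [450.8 377.4  63.4  47.7 -32.4]
```

```bash
python3 -m inch '[{"hand":0.8,"x":0.0293,"y":-0.0441,"z":0,"spin":0},{"hand":0.8,"x":0.0293,"y":-0.0441,"z":0,"spin":0},{"hand":0.8,"x":0.0293,"y":-0.0441,"z":0,"spin":0},{"hand":0.8,"x":0.0293,"y":-0.0441,"z":0,"spin":0},{"hand":0.8,"x":0.0293,"y":-0.0441,"z":0,"spin":0}]' >/dev/null
python3 -m inch '[{"hand":0.8,"x":0,"y":0,"z":0.05,"spin":0},{"hand":0.8,"x":0,"y":0,"z":0,"spin":0},{"hand":0.8,"x":0,"y":0,"z":0,"spin":0}]'; python3 go.py 436 -146.6 10.5 167.3
```

```text
t: 27.08
tool_pos: [0.4355, -0.1454, 0.0665]
eef_rot: [180.0, -0.0, 167.5]
wrist_force: [-0.2, 0.2, 0.1]
gripper_width: 0.0684
grip_force: 0.0
t 27.07 at [ 435.5 -145.4   66.5] [180.   -0.  167.5] F [-0.2  0.2  0.1] w 68.4 grip 0.0 j1,j7 [15. 74.]
spin 0.0005  then x -0.0010 y -0.0014  z 0.0746
```

```bash
python3 -m inch '[{"hand":0.8,"x":-0.001,"y":-0.0014,"z":0.03,"spin":0.0005},{"hand":0.8,"x":0,"y":0,"z":0.03,"spin":0},{"hand":0.8,"x":0,"y":0,"z":0.015,"spin":0},{"hand":0.8,"x":0,"y":0,"z":0.004,"spin":0},{"hand":0.8,"x":0,"y":0,"z":0,"spin":0}]'
python3 -m inch '[{"hand":0.8,"x":0,"y":0,"z":0,"spin":0},{"hand":0,"x":0,"y":0,"z":0,"spin":0},{"hand":0,"x":0,"y":0,"z":0,"spin":0},{"hand":0,"x":0,"y":0,"z":0,"spin":0},{"hand":0,"x":0,"y":0,"z":0,"spin":0}]'
```

```text
t: 27.7
tool_pos: [0.436, -0.1473, 0.0116]
eef_rot: [-179.9, -0.1, 167.3]
wrist_force: [0.2, 0.1, 0.7]
gripper_width: 0.068
grip_force: 0.0
t: 28.32
tool_pos: [0.4356, -0.1474, 0.0119]
eef_rot: [-179.9, -0.0, 167.2]
wrist_force: [-1.0, 0.6, 12.8]
gripper_width: 0.0481
grip_force: 59.5
```

```bash
python3 -m inch '[{"hand":0,"x":0,"y":0,"z":-0.01,"spin":0},{"hand":0,"x":0,"y":0,"z":-0.02,"spin":0},{"hand":0,"x":0,"y":0,"z":-0.05,"spin":0},{"hand":0,"x":0,"y":0,"z":-0.05,"spin":-0.016},{"hand":0,"x":0,"y":0,"z":0,"spin":-0.016}]'
python3 -m inch '[{"hand":0,"x":0,"y":0,"z":0,"spin":0},{"hand":0,"x":0,"y":0,"z":0,"spin":0}]'; python3 go.py 578.7 -8.6 60 178.8
python3 - <<'E'
from h import *
from fine import bright
p,d=ctrl.capture("top"); cv2.imwrite("pics/t3.png",p[:,:,::-1])
for n,z in(("long_block",.03),("kitbox",.045)): find(n,z,d)
for t in(90,105,120,135): print(rect(bright(p,(291,168,350,226),t),.03))
p,d=ctrl.capture("side"); cv2.imwrite("pics/s3.png",p[:,:,::-1])
E
```

```text
t: 28.95
tool_pos: [0.4362, -0.148, 0.1111]
eef_rot: [-179.9, 0.1, 178.8]
wrist_force: [0.2, -1.6, -0.7]
gripper_width: 0.0475
grip_force: 62.2
t: 29.2
tool_pos: [0.4351, -0.1474, 0.1083]
eef_rot: [-180.0, -0.2, 178.6]
wrist_force: [-0.5, -0.1, -1.7]
gripper_width: 0.0475
grip_force: 62.2
t 29.2 at [ 435.1 -147.4  108.3] [-180.    -0.2  178.6] F [-0.5 -0.1 -1.7] w 47.5 grip 62.2 j1,j7 [31. 63.]
spin -0.0006  then x -0.1875 y 0.1890  z 0.0643
long_block 0.72 [309. 178. 331. 222.] [574.   -9.2  89.5  42.5  -1.2] [26.4 29.5 32.4]
kitbox 0.84 [285. 157. 360. 233.] [579.5  -8.3 148.9 148.7  -1.3] [ 1.7  5.2 44.8]
[576.1 -10.3  89.5  44.7  -1.2]
[576.1 -10.3  89.5  40.4  -1.2]
[576.1 -10.3  89.5  40.4  -1.2]
[576.1 -10.3  89.5  40.4  -1.2]
```

View pics/t3.png

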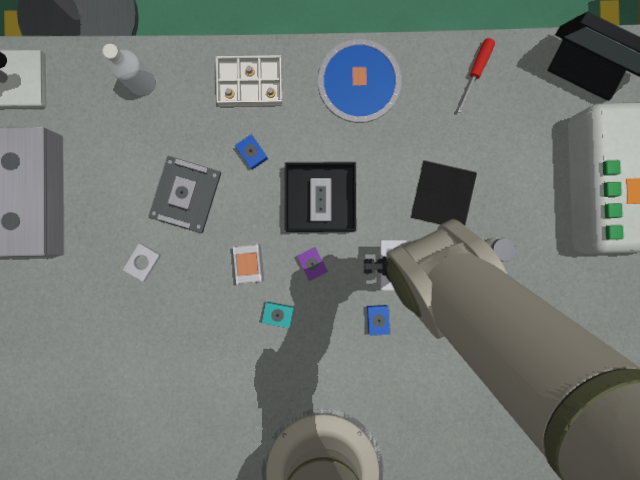

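View pics/s3.png

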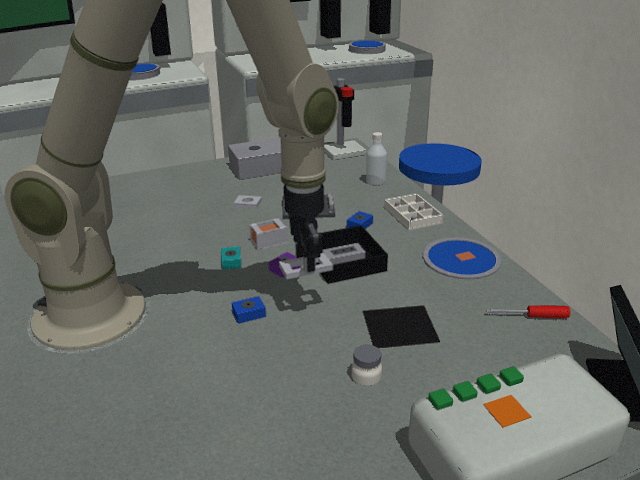

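The box at (320,200) now holds the long block, flat and aligned. The gripper holds the long clamp at (390,264), raised and level. Next I carry the clamp over the block.

```bash
python3 go.py 577.6 -8.6 60 178.8;  python3 -m inch '[{"hand":0,"x":-0.0372,"y":0.0378,"z":0,"spin":-0.0006},{"hand":0,"x":-0.0372,"y":0.0378,"z":0,"spin":0},{"hand":0,"x":-0.0372,"y":0.0378,"z":0,"spin":0},{"hand":0,"x":-0.0372,"y":0.0378,"z":0,"spin":0},{"hand":0,"x":-0.0372,"y":0.0378,"z":0,"spin":0}]' >/dev/null
python3 -m inch '[{"hand":0,"x":0,"y":0,"z":0,"spin":0},{"hand":0,"x":0,"y":0,"z":0,"spin":0},{"hand":0,"x":0,"y":0,"z":0,"spin":0}]'; python3 go.py 577.6 -8.6 45 178.8
```

```text
t 29.4 at [ 435.3 -147.1  108.1] [-180.    -0.2  178.7] F [-0.2 -0.2 -0.5] w 47.8 grip 62.2 j1,j7 [31. 63.]
spin -0.0003  then x -0.1858 y 0.1886  z 0.0642
t: 30.4
tool_pos: [0.5767, -0.0095, 0.1077]
eef_rot: [-179.9, -0.2, 178.9]
wrist_force: [-0.5, 0.4, -0.1]
gripper_width: 0.0474
grip_force: 62.2
t 30.4 at [576.7  -9.5 107.7] [-179.9   -0.2  178.9] F [-0.5  0.4 -0.1] w 47.4 grip 62.2 j1,j7 [15. 54.]
spin 0.0002  then x -0.0011 y 0.0012  z 0.0836
```

```bash
python3 -m inch '[{"hand":0,"x":-0.0011,"y":0.0012,"z":0.03,"spin":0},{"hand":0,"x":0,"y":0,"z":0.03,"spin":0},{"hand":0,"x":0,"y":0,"z":0.018,"spin":0},{"hand":0,"x":0,"y":0,"z":0.005,"spin":0},{"hand":0,"x":0,"y":0,"z":0,"spin":0}]'
python3 -m inch '[{"hand":0,"x":0,"y":0,"z":0.001,"spin":0},{"hand":0,"x":0,"y":0,"z":0.001,"spin":0},{"hand":0,"x":0,"y":0,"z":0,"spin":0}]'
python3 -m inch '[{"hand":0,"x":0,"y":0,"z":0.001,"spin":0},{"hand":0,"x":0,"y":0,"z":0,"spin":0}]'
```

```text
t: 31.02
tool_pos: [0.5784, -0.0077, 0.046]
eef_rot: [-179.9, -0.1, 178.9]
wrist_force: [-0.4, -0.4, -1.1]
gripper_width: 0.0478
grip_force: 62.2
t: 31.4
tool_pos: [0.5785, -0.0076, 0.0445]
eef_rot: [-180.0, -0.1, 178.9]
wrist_force: [-0.1, 0.4, -0.3]
gripper_width: 0.0476
grip_force: 62.2
t: 31.65
tool_pos: [0.5784, -0.0076, 0.0435]
eef_rot: [-180.0, -0.1, 178.9]
wrist_force: [-0.1, -0.3, -0.6]
gripper_width: 0.0476
grip_force: 62.2
```

```bash
python3 -m inch '[{"hand":0,"x":0.001,"y":-0.0013,"z":0,"spin":0},{"hand":0,"x":0,"y":0,"z":0.001,"spin":0},{"hand":0,"x":0,"y":0,"z":0,"spin":0}]'
python3 -m inch '[{"hand":0,"x":0,"y":0,"z":0.001,"spin":0},{"hand":0,"x":0,"y":0,"z":0,"spin":0}]'
python3 -m inch '[{"hand":0,"x":0,"y":0,"z":0.001,"spin":0},{"hand":0,"x":0,"y":0,"z":0,"spin":0}]'
```

```text
t: 32.02
tool_pos: [0.5776, -0.0085, 0.0427]
eef_rot: [-180.0, -0.1, 178.9]
wrist_force: [-1.2, -0.4, -0.7]
gripper_width: 0.0478
grip_force: 62.2
t: 32.28
tool_pos: [0.5777, -0.0085, 0.0421]
eef_rot: [-179.9, -0.1, 178.9]
wrist_force: [-0.3, 0.1, 1.8]
gripper_width: 0.0477
grip_force: 62.4
t: 32.52
tool_pos: [0.5776, -0.0085, 0.042]
eef_rot: [-179.9, -0.1, 178.9]
wrist_force: [-2.8, -1.1, 10.6]
gripper_width: 0.0478
grip_force: 63.4
```

```bash
python3 -m inch '[{"hand":0.8,"x":0,"y":0,"z":0,"spin":0},{"hand":0.8,"x":0,"y":0,"z":0,"spin":0},{"hand":0.8,"x":0,"y":0,"z":-0.01,"spin":0},{"hand":0.8,"x":0,"y":0,"z":-0.04,"spin":0},{"hand":0.8,"x":0,"y":0,"z":-0.05,"spin":0.021}]' >/dev/null
python3 -m inch '[{"hand":0.8,"x":0,"y":0,"z":0,"spin":0.021},{"hand":0.8,"x":0,"y":0,"z":0,"spin":0.022},{"hand":0.8,"x":0,"y":0,"z":0,"spin":0.0219},{"hand":0.8,"x":0,"y":0,"z":0,"spin":0},{"hand":0.8,"x":0,"y":0,"z":0,"spin":0}]'; python3 go.py 451 377.6 70 148
```

```text
t: 33.78
tool_pos: [0.5778, -0.0083, 0.1164]
eef_rot: [-179.9, -0.1, 148.2]
wrist_force: [-0.8, -0.7, 0.2]
gripper_width: 0.068
grip_force: 0.0
t 33.77 at [577.8  -8.3 116.4] [-1.799e+02 -1.000e-01  1.482e+02] F [-0.8 -0.7  0.2] w 68.0 grip 0.0 j1,j7 [10. 31.]
spin 0.0005  then x 0.4161 y 0.3468  z 0.0619
```

```bash
python3 -m inch '[{"hand":0.8,"x":0.0416,"y":0.0347,"z":0,"spin":0},{"hand":0.8,"x":0.0416,"y":0.0347,"z":0,"spin":0},{"hand":0.8,"x":0.0416,"y":0.0347,"z":0,"spin":0},{"hand":0.8,"x":0.0416,"y":0.0347,"z":0,"spin":0},{"hand":0.8,"x":0.0416,"y":0.0347,"z":0,"spin":0}]' >/dev/null
python3 -m inch '[{"hand":0.8,"x":0.0416,"y":0.0347,"z":0,"spin":0},{"hand":0.8,"x":0.0416,"y":0.0347,"z":0,"spin":0},{"hand":0.8,"x":0.0416,"y":0.0347,"z":0,"spin":0},{"hand":0.8,"x":0.0416,"y":0.0347,"z":0,"spin":0},{"hand":0.8,"x":0.0416,"y":0.0347,"z":0,"spin":0}]' >/dev/null
python3 -m inch '[{"hand":0.8,"x":0,"y":0,"z":0.05,"spin":0.0005},{"hand":0.8,"x":0,"y":0,"z":0,"spin":0},{"hand":0.8,"x":0,"y":0,"z":0,"spin":0},{"hand":0.8,"x":0,"y":0,"z":0,"spin":0}]'; python3 go.py 451 377.6 10 148
python3 - <<'E'
from h import *
from fine import bright
p,d=ctrl.capture("top"); cv2.imwrite("pics/t4.png",cv2.resize(p[150:290,110:380],None,fx=2.9,fy=2.9,interpolation=2)[:,:,::-1])
for n,z in(("long_clamp",.042),("short_clamp",.012)): find(n,z,d)
E
```

```text
t: 35.52
tool_pos: [0.4519, 0.3773, 0.0799]
eef_rot: [-180.0, -0.1, 147.8]
wrist_force: [0.5, -0.0, 0.2]
gripper_width: 0.0684
grip_force: 0.0
t 35.52 at [451.9 377.3  79.9] [-1.800e+02 -1.000e-01  1.478e+02] F [ 0.5 -0.   0.2] w 68.4 grip 0.0 j1,j7 [-35.  -8.]
spin -0.0007  then x 0.0012 y -0.0003  z 0.0932
long_clamp 0.69 [307. 174. 332. 221.] [ 5.766e+02 -8.900e+00  9.790e+01  4.890e+01  2.000e-01] [37.  41.3 44.1]
short_clamp 0.81 [127. 247. 160. 275.] [459.9 369.4  57.1  48.   63. ] [-0.5 10.8 14.2]
```

View pics/t4.png

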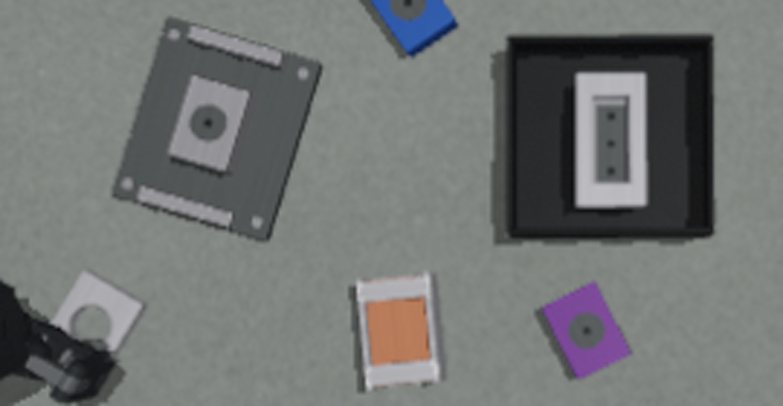

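The long clamp lies square on the long block, at (611,140) in the crop. The short block is in the nest at (208,123), and the gripper is over the short clamp at (95,310).

```bash
python3 -m inch '[{"hand":0.8,"x":0.0012,"y":-0.0003,"z":0.03,"spin":-0.0006},{"hand":0.8,"x":0,"y":0,"z":0.035,"spin":0},{"hand":0.8,"x":0,"y":0,"z":0.018,"spin":0},{"hand":0.8,"x":0,"y":0,"z":0.0095,"spin":0},{"hand":0.8,"x":0,"y":0,"z":0,"spin":0}]'
python3 -m inch '[{"hand":0.8,"x":0,"y":0,"z":0,"spin":0},{"hand":0,"x":0,"y":0,"z":0,"spin":0},{"hand":0,"x":0,"y":0,"z":0,"spin":0},{"hand":0,"x":0,"y":0,"z":0,"spin":0},{"hand":0,"x":0,"y":0,"z":0,"spin":0}]'
```

```text
t: 36.3
tool_pos: [0.45, 0.3778, 0.0094]
eef_rot: [-179.9, -0.1, 148.0]
wrist_force: [-0.4, -0.6, -0.3]
gripper_width: 0.0686
grip_force: 0.0
t: 36.92
tool_pos: [0.4503, 0.378, 0.0105]
eef_rot: [-180.0, -0.1, 148.0]
wrist_force: [-0.7, -0.6, 8.3]
gripper_width: 0.048
grip_force: 61.3
```

```bash
python3 -m inch '[{"hand":0,"x":0,"y":0,"z":-0.01,"spin":0},{"hand":0,"x":0,"y":0,"z":-0.02,"spin":0},{"hand":0,"x":0,"y":0,"z":-0.05,"spin":0},{"hand":0,"x":0,"y":0,"z":-0.05,"spin":-0.0193},{"hand":0,"x":0,"y":0,"z":0,"spin":-0.0193}]' >/dev/null
python3 -m inch '[{"hand":0,"x":0,"y":0,"z":0,"spin":0},{"hand":0,"x":0,"y":0,"z":0,"spin":0}]'; python3 go.py 595.2 283.4 51 161.9
```

```text
t: 37.8
tool_pos: [0.4502, 0.3776, 0.1069]
eef_rot: [-179.9, -0.1, 161.8]
wrist_force: [0.5, -0.2, -1.2]
gripper_width: 0.0479
grip_force: 62.3
t 37.8 at [450.2 377.6 106.9] [-1.799e+02 -1.000e-01  1.618e+02] F [ 0.5 -0.2 -1.2] w 47.9 grip 62.3 j1,j7 [-31.   3.]
spin -0.0004  then x -0.2228 y -0.0593  z 0.0746
```

```bash
python3 -m inch '[{"hand":0,"x":-0.0446,"y":-0.0119,"z":0,"spin":-0.0004},{"hand":0,"x":-0.0446,"y":-0.0119,"z":0,"spin":0},{"hand":0,"x":-0.0446,"y":-0.0119,"z":0,"spin":0},{"hand":0,"x":-0.0446,"y":-0.0119,"z":0,"spin":0},{"hand":0,"x":-0.0446,"y":-0.0119,"z":0,"spin":0}]' >/dev/null
python3 -m inch '[{"hand":0,"x":0,"y":0,"z":0.03,"spin":0},{"hand":0,"x":0,"y":0,"z":0.03,"spin":0},{"hand":0,"x":0,"y":0,"z":0,"spin":0},{"hand":0,"x":0,"y":0,"z":0,"spin":0},{"hand":0,"x":0,"y":0,"z":0,"spin":0}]'; python3 go.py 595.2 283.4 50 161.9
```

```text
t: 39.05
tool_pos: [0.5958, 0.2843, 0.0625]
eef_rot: [-180.0, -0.1, 162.1]
wrist_force: [-0.8, -0.3, -0.6]
gripper_width: 0.0483
grip_force: 62.2
t 39.05 at [595.8 284.3  62.5] [-1.800e+02 -1.000e-01  1.621e+02] F [-0.8 -0.3 -0.6] w 48.3 grip 62.2 j1,j7 [-17.  18.]
spin 0.0004  then x 0.0004 y -0.0014  z 0.0167
```

```bash
python3 -m inch '[{"hand":0,"x":0.0004,"y":-0.0012,"z":0.012,"spin":0.0003},{"hand":0,"x":0,"y":0,"z":0.005,"spin":0},{"hand":0,"x":0,"y":0,"z":0,"spin":0},{"hand":0,"x":0,"y":0,"z":0.001,"spin":0},{"hand":0,"x":0,"y":0,"z":0,"spin":0}]'
python3 -m inch '[{"hand":0,"x":0,"y":0,"z":0.001,"spin":0},{"hand":0,"x":0,"y":0,"z":0,"spin":0}]'
python3 -m inch '[{"hand":0,"x":0,"y":0,"z":0.001,"spin":0},{"hand":0,"x":0,"y":0,"z":0,"spin":0}]'
```

```text
t: 39.67
tool_pos: [0.5949, 0.2831, 0.0481]
eef_rot: [-179.9, -0.1, 162.0]
wrist_force: [-0.5, -0.5, -0.1]
gripper_width: 0.0481
grip_force: 62.2
t: 39.92
tool_pos: [0.595, 0.2831, 0.0476]
eef_rot: [-179.9, -0.1, 162.0]
wrist_force: [0.1, -0.1, 2.7]
gripper_width: 0.0479
grip_force: 62.5
t: 40.17
tool_pos: [0.595, 0.2831, 0.0475]
eef_rot: [-179.9, -0.1, 162.0]
wrist_force: [-2.4, -2.1, 9.6]
gripper_width: 0.0481
grip_force: 63.3
```

Contact. I release, retreat and check.

```bash
python3 -m inch '[{"hand":0.8,"x":0,"y":0,"z":0,"spin":0},{"hand":0.8,"x":0,"y":0,"z":0,"spin":0},{"hand":0.8,"x":0,"y":0,"z":-0.01,"spin":0},{"hand":0.8,"x":0,"y":0,"z":-0.06,"spin":0},{"hand":0.8,"x":0,"y":0,"z":-0.07,"spin":0}]' >/dev/null
python3 -m inch '[{"hand":0.8,"x":0.04,"y":0.06,"z":-0.03,"spin":0},{"hand":0.8,"x":0.04,"y":0.06,"z":0,"spin":0},{"hand":0.8,"x":0.04,"y":0.06,"z":0,"spin":0},{"hand":0.8,"x":0.04,"y":0.06,"z":0,"spin":0},{"hand":0.8,"x":0.04,"y":0.06,"z":0,"spin":0}]' >/dev/null
python3 -m inch '[{"hand":0.8,"x":0,"y":0,"z":0,"spin":0},{"hand":0.8,"x":0,"y":0,"z":0,"spin":0},{"hand":0.8,"x":0,"y":0,"z":0,"spin":0}]'
python3 - <<'E'
from h import *
from fine import bright
p,d=ctrl.capture("top"); cv2.imwrite("pics/t5.png",cv2.resize(p[150:290,110:380],None,fx=2.9,fy=2.9,interpolation=2)[:,:,::-1])
for n,z in(("long_clamp",.042),("short_clamp",.049),("magazine",.045),("jar",.055)): find(n,z,d)
p,d=ctrl.capture("side"); cv2.imwrite("pics/s5.png",cv2.resize(p[140:400,200:470],None,fx=2.3,fy=2.3)[:,:,::-1])
E
```

```text
t: 41.8
tool_pos: [0.5235, 0.5417, 0.1741]
eef_rot: [-179.9, -0.1, 161.8]
wrist_force: [-0.0, -0.2, 0.1]
gripper_width: 0.0683
grip_force: 0.0
long_clamp 0.68 [306. 175. 333. 223.] [576.7  -8.2  96.8  48.3  -1.2] [37.9 41.4 44.1]
short_clamp 0.85 [167. 177. 198. 211.] [594.5 279.2  65.2  52.7 -18.9] [39.6 48.1 50.9]
magazine 0.74 [232. 242. 264. 285.] [441.6 143.5  77.1  57.6   5.2] [19.5 37.  46.1]
magazine 0.45 [308. 174. 330. 220.] [576.3  -8.2  96.5  48.1  -1.2] [38.  41.4 44.1]
jar 0.74 [481. 237. 517. 264.] [ 459.3 -375.7   67.5   53.5   88.7] [ 1.9 52.7 56.7]
```

View pics/t5.png

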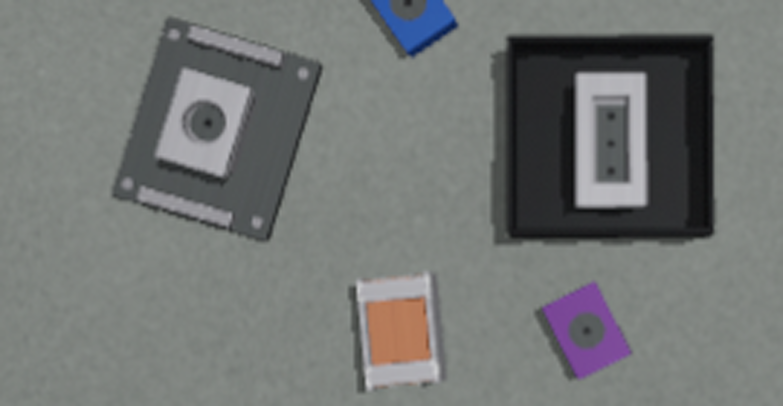

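View pics/s5.png

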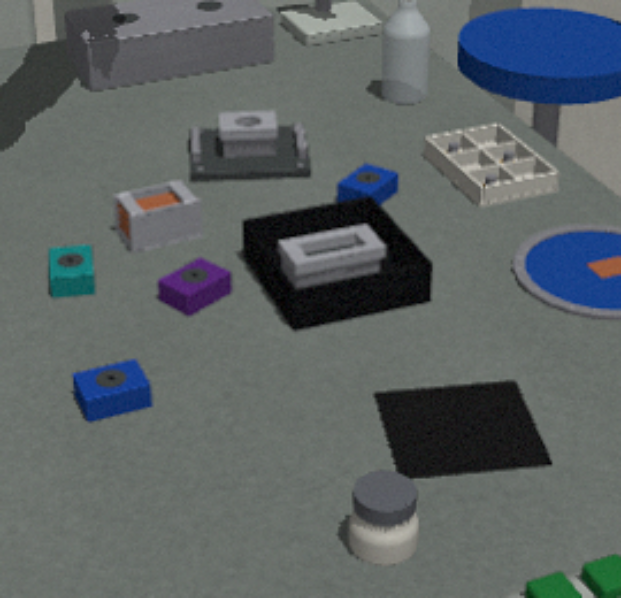

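Both clamps lie square on their own blocks, at (204,122) in the nest and (611,140) in the box in the top crop. The side view agrees, and the magazine and jar have not moved.

```bash
python3 -c "
from cell import ctrl
print(ctrl.hand_in())"
```

```text
the job is handed in; nothing more can be done
None
```

The blocks are swapped and each block's own clamp plate lies squarely on top of it; the magazine and jar did not move, and the job was handed in at about 42 s of the 134 s allowed.

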